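# Hang the graduated ruler on its hook, marks outward

### The job

Take the graduated metal ruler lying on the table, set it up on the little wooden easel, hole end up and foot on the ledge, and let go of it there. Then take it again by its top edge and hang it by its hole on the rod of the hook stand, so that the face with the marks points outward (towards the free, turned-up end of the rod), and leave it hanging still and free. Do not knock the other things on the table aside.

Things in the scene. Friction and masses are not known exactly. Their poses are not given: they have to be found in the camera images.
- ruler: Graduated ruler: rigid aluminium plate 160 mm long (x), 56 wide (y), 8 thick (z), 0.15 to 0.25 kg, with a round 28 mm hole near one end and black graduation marks on one face only. Origin: centre of the plain face; x axis points to the hole end, z axis out of the marked face (which lies at z = 8 mm). It starts flat on the table, marks up.
- ruler_hole (a point): Centre of the ruler's hole, at mid-thickness; 44 mm from the ruler's middle, 36 mm from its hole end (so 22 mm of metal stand above the hole).
- ruler_foot (a point): Middle of the ruler's short edge without hole, at mid-thickness.
- ruler_top (a point): Middle of the ruler's short edge at the hole end, at mid-thickness.
- easel: Light-wood desktop easel, fixed. Origin: on the table, below its middle; its front is to its -x, z up. Base board 150 x 100 x 12 mm (70 mm in front of the origin, 80 behind). A narrow mast, 36 mm wide and 8 thick, leans back: its front face rises towards +x at 55 degrees from level and ends 102 mm up the slope from the seat. A thin brass strut behind it.
- easel_seat (a point): Middle of the corner line where the ledge meets the mast's front face: 30 mm in front of the easel's origin, 35 mm above the table. The ledge is square to the mast, 90 mm wide (y), 28 mm deep, without lip, and slopes down to the mast, so a foot set on it settles into the corner. The leaning ruler sticks out 58 mm above the mast and 10 mm at each side.
- hook_stand: Dark steel hook stand, fixed. Origin: on the table, on the axis of its upright post (16 mm thick, 203 high; base plate 110 x 90 x 14 mm). A level steel rod 7 mm thick runs from the post along the stand's own -x, its axis 200 mm above the table, 100 mm long. Outward means along the stand's -x. Nothing stands above rod or post.
- hook_tip (a point): Free end of the rod, 100 mm from the post's axis, at the height of the level rod's axis (200 mm). The rod's last 8 mm bend up by 6 mm above this point, so seen end-on the rod is 13 mm high.
- batten: Bystander, loose: plain wooden batten without hole, 200 x 30 x 10 mm, lying flat. Origin: centre of its underside.
- tape: Bystander, loose: roll of tape, 90 mm across, 25 mm high, lying flat. Origin: centre of its underside.
- spray_can: Bystander, loose: upright spray can, 60 mm across, 170 mm high. Origin: centre of its underside.
- paint_jar: Bystander, loose: amber paint jar, 64 mm across, 75 mm high. Origin: centre of its underside.
- candle_dish: Bystander, loose: metal dish 124 mm across with a short candle, 57 mm high in all. Origin: centre of its underside.
- marker: Bystander, loose: black marker pen, 14 mm thick, about 140 mm long, lying. Origin: on its underside, mid-length.
Mind the look-alikes: they are no part of the job. There is more than one size of the ruler; the job needs the smaller. Of the things that look like the hook_stand, the larger one is meant.

How it is judged:
On the way:
1. the ruler leans on the easel, hole end up, its foot on the ledge, let go and at rest (distance between ruler_foot and easel_seat below 0.03 m and angle between ruler's own z axis and vertical between 0.75 and 1.2 rad and z of ruler_hole in the frame of easel above 0.1 m and contact force between ruler and easel above 0.5 N and contact force between ruler and the fingers below 0.1 N and linear speed of ruler below 0.05 m/s), for 0.3 s.
At the end, for the whole second after the job is handed in: The ruler hangs by its hole on the rod (hole centre within 13 mm sideways, 2 to 16 mm below the rod axis, 14 to 94 mm out from the post axis), hole up within 0.2 rad of plumb, marks towards the free end, square to the rod within 0.5 rad, let go, under 0.05 m/s (x of ruler_hole in the frame of hook_stand between -0.094 and -0.014 m and y of ruler_hole in the frame of hook_stand between -0.013 and 0.013 m and z of ruler_hole in the frame of hook_stand between 0.184 and 0.198 m and height (world z) of ruler_foot below 0.11 m and angle between ruler's own x axis and vertical below 0.2 rad and contact force between ruler and hook_stand above 0.5 N and z of hook_tip in the frame of ruler above 0.004 m and angle between the z axis of ruler and the x axis of hook_stand, either way round below 0.5 rad and contact force between ruler and the fingers below 0.1 N and linear speed of ruler below 0.05 m/s); the robot touches nothing.
It fails at once if a bystander (batten, tape, spray can, paint jar, candle dish, marker) is knocked more than 40 mm aside (distance of any of batten, tape, spray_can, paint_jar, candle_dish, marker from where it was at the start of the episode above 0.04 m).
It also fails if it takes over 70 s, if anything falls off the work surface, if the arm or the gripper's body presses on something with over 40 N, if the wrist force passes 120 N, or if a joint passes its speed limit or range.

### The arm

A 7-joint arm with a two-finger parallel gripper is mounted at the origin on the work surface. World frame = base frame: x ahead of the robot, y to its left, z up, the work surface at z = 0. Lengths are in m, angles in rad, forces in N, time in s.
With the tool pointing down it reaches from about 0.4 to 0.925 m from the base axis. Payload 4.1 kg.
Tool frame: the origin (TCP) lies between the finger pads; the fingertips stand 11 mm ahead of it and the grasp point (between the pads) lies 8 mm behind it; z points along the fingers, x is the direction in which the jaws open and shut, and the axes are right-handed (so a half turn about z gives the same grasp; the last joint's range is limited). The gripper opens to 85 mm and grips with 20 to 120 N. Pads are 22 mm wide; open, the fingers measure 114 mm over their backs; the gripper's body (76 mm by 85 mm) begins 54 mm behind the grasp point. The pads swing forward as they close: fully open they stand 13 mm farther back than shut.
Start: joints at [1.198, 0.398, 0.045, 1.537, -0.019, 1.207, -0.051], TCP at [0.176, -0.626, 0.242] pointing down, gripper open.
Joint ranges: [-2.82, 2.82], [-0.49, 2.23], [-1.37, 1.46], [0, 2.46], [-1.36, 4.5], [0.23, 2], [-2.94, 2.94]. Speed limits (rad/s): [2.57, 2.57, 3.14, 3.14, 3.14, 3.14, 3.14].

### API

Orientations are given as a unit quaternion [w, x, y, z].
In Python, from plant import env gives the robot as it stands.
- The arm moves only by the tool servo_tool, never from a script. Its argument "steps" is a list of rows, each a list of 7 numbers: the shift along the tool's x, y, z in units of 30 mm (1.0 is 30 mm), then the turn, a rotation vector about the tool's x, y, z in units of 6 degrees (1.0 is 6 degrees), then the closure, from 0 (fully open) to 1 (shut). In form: [[dx, dy, dz, rx, ry, rz, hand], ...]. A call has 1 to 5 rows; each row is the pose to reach, as a shift and turn from the pose measured when the call began, along the tool's axes at that moment; what a row does not reach only later rows make up. A row lasts 1/12 s, in which the tool goes at most 41.7 mm and 7.16 degrees, less where a joint would pass 70% of its speed; a pose out of reach is approached as far as the arm can. A call with a gripper value outside its range is refused whole. The fingers move at their own pace and stop on an object; "newtons" is the grip in N (left out, the last holds). Time passes only in rows, so rows that repeat a pose let the fingers close. It gives the time, the measured TCP pose, the force and the opening at its end, in the units of the state.
- env.get_obs(): the state, without advancing time (a new reading comes with each control period).
- env.camera(name): name is "scene" or "side" or "wrist"; returns a dict with "img" (420x560x3 uint8, red, green, blue), "z_map" (420x560 float32, m along the optical axis (not along the pixel's ray), 0 where there is no reading), "fx", "fy", "cx", "cy" (pixels), "rvec" (rotation vector, rad) and "tvec" (3), from world to camera coordinates, as OpenCV has them; the wrist camera has in their place "mount" (4x4, takes a point from camera to tool coordinates, whose origin is the TCP and whose axes are the tool frame's). Camera axes: x right, y down, z forward; pixel columns grow to the right and rows downward; lengths in m; the calibration is good to about 2 mm. The wrist camera is an equidistant fisheye: a pixel r from the principal point sees the ray r / f radians off the axis. A picture is of the moment at which its call begins: read the wrist's pose just before it.
- env.job_done(): hands the job in, once; it reports no verdict.
The state is a dict: "t": time; "qpos": joint angles; "dq": joint speeds; "tau": joint torques, N m; "eef_pos": TCP position; "orientation": TCP orientation; "ft_force": force on the tool from outside, world axes, zero at the start; "ft_torque": the same for the moment, N m; "finger_gap": opening from 0.0 (shut) to 1.0 (fully open).
Only numpy, scipy, OpenCV 4.12 (cv2) and the standard library are available. Lean on these libraries where they do the work, as an engineer would, in place of code of your own. Each camera call takes 0.05 s, during which the arm holds its last target. There are 200 camera calls.

## Working session

There is one attempt and no reset: what is moved stays moved. The work goes in short steps, Python scripts to look and compute and a tool call to move; the robot and the scene stay as the last step left them, time stands still between calls to the robot, and variables do not carry over. Pictures are saved under pics/ and viewed, about 8 in all and at most 12, crops included, and the job is handed in when it is done.

Besides the shell and the picture viewer there is one more tool, called as name(argument=value, ...) on one line, values as JSON. servo_tool: Moves the arm, as the interface text tells. Its arguments: {"type":"object","properties":{"steps":{"type":"array","items":{"type":"array","items":{"type":"number"}}},"newtons":{"type":"number"}},"required":["steps"]}

```bash
mkdir -p pics; ls
cat > h.py <<'E'
import numpy as np, cv2
from scipy.spatial.transform import Rotation as R
from plant import env
def cam(n):
    c=env.camera(n); return c
def world(c,u,v,z=None):
    z=c["z_map"][v,u] if z is None else z
    p=np.array([(u-c["cx"])/c["fx"]*z,(v-c["cy"])/c["fy"]*z,z]).T
    M=cv2.Rodrigues(np.array(c["rvec"],float))[0]
    return (p-np.array(c["tvec"]).ravel())@M
def cloud(c):
    v,u=np.mgrid[0:420,0:560]
    P=world(c,u.ravel(),v.ravel()).reshape(420,560,3) if 0 else None
    z=c["z_map"]; p=np.stack([(u-c["cx"])/c["fx"]*z,(v-c["cy"])/c["fy"]*z,z],-1)
    M=cv2.Rodrigues(np.array(c["rvec"],float))[0]
    return (p-np.array(c["tvec"]).ravel())@M
def tool():
    o=env.get_obs(); q=o["orientation"]; return np.array(o["eef_pos"]),R.from_quat([q[1],q[2],q[3],q[0]]),o
def go(p,Rt=None):
    t,r,o=tool(); d=r.inv().apply(np.array(p)-t)/0.03
    w=np.zeros(3) if Rt is None else np.degrees((r.inv()*Rt).as_rotvec())/6
    return np.round(d,2),np.round(w,2)
E
python3 - <<'E'
from h import *
for n in("scene","side"):
    c=cam(n); np.savez(n,**c); cv2.imwrite(f"pics/{n}0.png",c["img"][:,:,::-1]); 
    M=cv2.Rodrigues(np.array(c["rvec"],float))[0]; print(n,-M.T@np.array(c["tvec"]).ravel(),c["fx"])
print(env.get_obs())
E
```

```text
pics
scene [ 1.26371798 -0.06505393  0.83960073] 428.76459785956706
side [-0.24035239 -0.99115574  0.89924785] 470.6943957639664
{'t': 0.1, 'qpos': array([ 1.19804347,  0.3991093 ,  0.04500008,  1.53773138, -0.01872751,
        1.20689613, -0.0506816 ]), 'dq': array([ 0.00123208, -0.00201996,  0.00052113, -0.00191855, -0.00212371,
        0.00269442, -0.00213861]), 'tau': array([ 3.00644482e-03, -4.76260865e+01,  1.36988506e+00, -2.54948384e+01,
        1.19166923e-02,  5.03741947e-03,  5.52772335e-06]), 'eef_pos': array([ 0.17563482, -0.62526224,  0.24138229]), 'orientation': array([-4.88019731e-04,  7.97023889e-01, -6.03947165e-01, -7.10029202e-04]), 'ft_force': array([-0.09416132, -0.12885413,  0.55668943]), 'ft_torque': array([ 0.04109704,  0.03528296, -0.0097765 ]), 'finger_gap': 0.9988737827542902}
```

View pics/scene0.png

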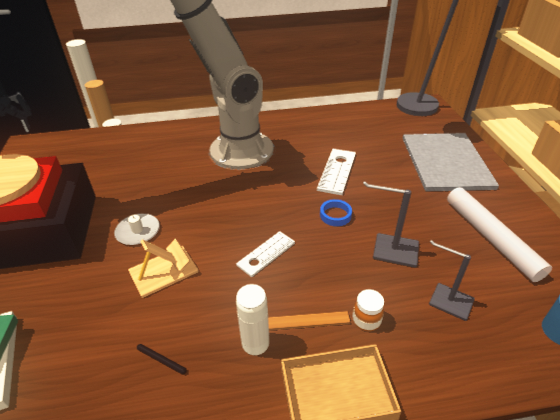

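View pics/side0.png

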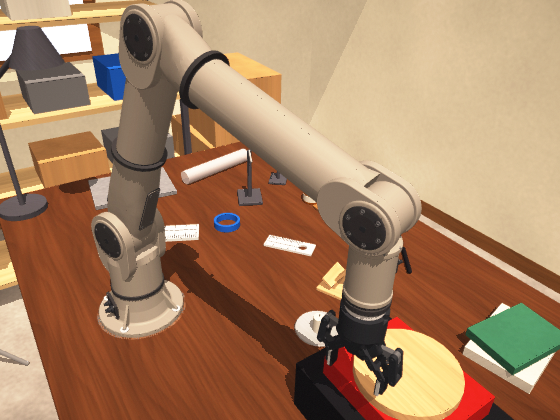

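Scene view: ruler candidates are A at (266,253), with its hole at about (254,262), and B at (337,170), with its hole at about (341,159). Hook stand candidates are the one at (398,225) and the one at (455,280). The easel is at (163,265). Next I measure their sizes.

```bash
cat > m.py <<'E'
from h import *
c=np.load("scene.npz"); P=cloud(c); im=c["img"].astype(int)
def rect(box,zlo,zhi):
    u0,v0,u1,v1=box; Q=P[v0:v1,u0:u1].reshape(-1,3); m=(Q[:,2]>zlo)&(Q[:,2]<zhi)&(c["z_map"][v0:v1,u0:u1].ravel()>0); return Q[m]
for n,b in (("A",(232,228,300,278)),("B",(312,145,362,196))):
    Q=rect(b,.004,.02); r=cv2.minAreaRect((Q[:,:2]*1000).astype(np.float32)); print(n,len(Q),r,np.median(Q[:,2]))
for n,b in (("stand1",(360,178,425,268)),("stand2",(428,238,478,318))):
    Q=rect(b,.03,.4); print(n,"zmax",Q[:,2].max(),np.percentile(Q[:,2],95))
    B=rect(b,.009,.02); print(" base",cv2.minAreaRect((B[:,:2]*1000).astype(np.float32)))
    T=Q[Q[:,2]>Q[:,2].max()-.03]; r=cv2.fitLine(T[:,:2].astype(np.float32),cv2.DIST_HUBER,0,.01,.01).ravel(); s=(T[:,:2]-r[2:])@r[:2]
    print(" rod",r,r[2:]+s.min()*r[:2],r[2:]+s.max()*r[:2])
B=rect((125,235,205,295),.009,.016); print("easel base",len(B),cv2.minAreaRect((B[:,:2]*1000).astype(np.float32)))
Q=rect((125,235,205,295),.03,.2); print("easel up",Q.min(0),Q.max(0))
T=Q[Q[:,2]>.09]; print(" top",T.mean(0),cv2.minAreaRect((T[:,:2]*1000).astype(np.float32)))
for n,b,z in (("batten",(272,312,350,330),.004),("tape",(318,200,354,226),.01),("can",(236,285,270,356),.1),("jar",(353,290,385,330),.05),("dish",(112,212,162,246),.008),("marker",(132,342,190,375),.005)):
    Q=rect(b,z,.3); print(n,cv2.minAreaRect((Q[:,:2]*1000).astype(np.float32))[:2],Q[:,2].max())
cr=np.hstack([cv2.resize(c["img"][218:288,222:312],(400,311),interpolation=cv2.INTER_CUBIC),cv2.resize(c["img"][230:300,120:210],(400,311),interpolation=cv2.INTER_CUBIC)])
cv2.imwrite("pics/cropA.png",cr[:,:,::-1])
E
python3 m.py
```

```text
A 952 ((506.6015625, 17.38568878173828), (122.04357147216797, 173.517333984375), 60.48786926269531) 0.007472939737008943
B 1025 ((177.489990234375, 299.6793212890625), (136.02467346191406, 255.47015380859375), 63.28589630126953) 0.010465289020852267
stand1 zmax 0.2087190355850694 0.20358712390479328
 base ((430.71490478515625, 412.0235595703125), (109.6875991821289, 367.26202392578125), 63.52138137817383)
 rod [0.47364435 0.8807162  0.54422057 0.32850212] [0.50503542 0.25563944] [0.5569497  0.35217127]
stand2 zmax 0.1647416943712225 0.15920797657505156
 base ((729.6290283203125, 418.2962341308594), (84.71249389648438, 72.703125), 48.16592025756836)
 rod [0.687967   0.725742   0.71093446 0.39638484] [0.67262494 0.35597182] [0.73190012 0.41850168]
easel base 1299 ((472.2812194824219, -269.2503356933594), (199.8426513671875, 149.66342163085938), 23.253429412841797)
easel up [ 0.45012948 -0.30098784  0.03009079] [ 0.54493397 -0.17760398  0.11924818]
 top [ 0.52737602 -0.26447981  0.10661364] ((524.113525390625, -264.9149475097656), (36.21169662475586, 25.109521865844727), 21.571073532104492)
batten ((722.9930419921875, 84.04326629638672), (174.48345947265625, 34.42755889892578)) 0.014333688181639267
tape ((390.89276123046875, 231.49569702148438), (87.59001159667969, 90.11368560791016)) 0.028351595558818624
can ((759.14794921875, -44.82421875), (57.77393341064453, 57.9830322265625)) 0.1734043786581523
jar ((741.846435546875, 209.8917999267578), (54.93305587768555, 56.26021194458008)) 0.07982444249815746
dish ((399.0898132324219, -293.72784423828125), (239.94204711914062, 121.7857894897461)) 0.11924817516323373
marker ((780.4193115234375, -258.46185302734375), (128.24871826171875, 57.61818313598633)) 0.017113691027355087
```

View pics/cropA.png

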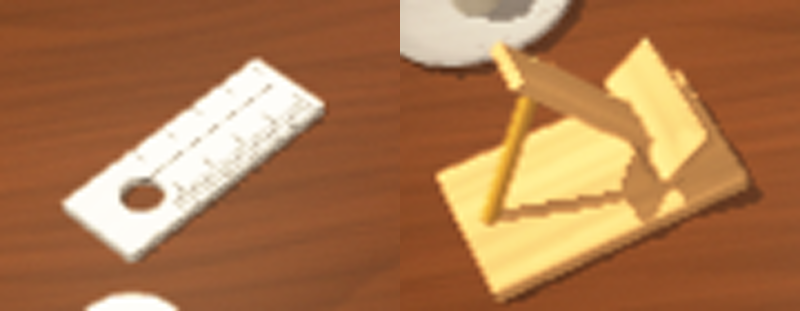

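Ruler A (about 160 mm, hole at the lower left) and stand 1 (0.20 m high) match the description. The crop shows ruler A marks up, and the easel with its ledge to the right and its mast leaning left. Next I refine the poses.

```bash
cat > m2.py <<'E'
from h import *
c=np.load("scene.npz"); P=cloud(c); im=c["img"].astype(int); z=c["z_map"]
M=cv2.Rodrigues(c["rvec"].astype(float))[0]; C=-M.T@c["tvec"].ravel()
def plane(u,v,h):
    d=np.stack([(u-c["cx"])/c["fx"],(v-c["cy"])/c["fy"],np.ones_like(u*1.)],-1)@M
    return C+d*((h-C[2])/d[...,2])[...,None]
def blob(mask,box):
    m=np.zeros((420,560),np.uint8); u0,v0,u1,v1=box; m[v0:v1,u0:u1]=mask[v0:v1,u0:u1]
    n,l,s,_=cv2.connectedComponentsWithStats(m); return (l==1+np.argmax(s[1:,4])).astype(np.uint8)
white=(im.min(-1)>120).astype(np.uint8)
for n,b in (("A",(225,225,305,280)),("B",(308,140,365,200))):
    m=blob(white,b); v,u=np.nonzero(m); Q=plane(u*1.,v*1.,.008)
    r=cv2.minAreaRect((Q[:,:2]*1000).astype(np.float32)); print(n,len(u),r, cv2.boxPoints(r).round(1).tolist())
    f=cv2.morphologyEx(m,cv2.MORPH_CLOSE,np.ones((5,5)))
    cn,h=cv2.findContours(m,cv2.RETR_CCOMP,cv2.CHAIN_APPROX_NONE)
    for k in range(len(cn)):
        if h[0][k][3]>=0 and cv2.contourArea(cn[k])>15:
            q=cn[k][:,0,:].astype(float); qq=plane(q[:,0],q[:,1],.006); print(" hole",cv2.minEnclosingCircle((qq[:,:2]*1000).astype(np.float32)))
k=np.array([[128.1,269.4],[141.8,296.9],[198.3,271.7]])
print("easel base corners",plane(k[:,0],k[:,1],.012)[:,:2])
Q=P[235:297,122:206].reshape(-1,3); Q=Q[(Q[:,2]>.045)]
# mast front face: RANSAC
rng=np.random.default_rng(0);best=None
for i in range(800):
    a=Q[rng.choice(len(Q),3,False)]; n=np.cross(a[1]-a[0],a[2]-a[0]); L=np.linalg.norm(n)
    if L<1e-6: continue
    n/=L; s=np.abs((Q-a[0])@n)<.003
    if best is None or s.sum()>best.sum(): best=s
S=Q[best];cen=S.mean(0);n=np.linalg.svd(S-cen)[2][2];n*=np.sign(n[2]); print("mast plane",len(Q),best.sum(),cen,n,np.degrees(np.arccos(n[2])),"az",np.degrees(np.arctan2(n[1],n[0])))
T=Q[Q[:,2]>.095]; print("top",T.mean(0),T[:,2].max())
# stand1
b=P[178:268,360:425].reshape(-1,3); zz=b[:,2]; print("stand zs",np.histogram(zz[zz>.02],12))
Rd=b[(zz>.17)]; print(len(Rd)); 
top=Rd[np.argsort(Rd[:,0])]; print(top[::6].round(3))
dk=((im.max(-1)<75)).astype(np.uint8); m=blob(dk&(P[...,2]<.03).astype(np.uint8),(360,225,430,275)); v,u=np.nonzero(m);Q=plane(u*1.,v*1.,.014); print("base",len(u),cv2.minAreaRect((Q[:,:2]*1000).astype(np.float32)))
cv2.imwrite("pics/stand.png",cv2.resize(c["img"][170:275,350:490],(800,600),interpolation=cv2.INTER_CUBIC)[:,:,::-1])
E
python3 m2.py
```

```text
A 1051 ((502.82366943359375, 14.084815979003906), (61.80830383300781, 165.59017944335938), 36.63088607788086) [[428.6000061035156, 62.099998474121094], [527.4000244140625, -70.80000305175781], [577.0, -33.900001525878906], [478.20001220703125, 99.0]]
 hole ((526.01123046875, -21.505884170532227), 14.93182373046875)
B 1108 ((185.92141723632812, 291.1046142578125), (81.8575210571289, 240.46044921875), 62.922454833984375) [[60.20000076293945, 309.3999938964844], [274.29998779296875, 199.89999389648438], [311.6000061035156, 272.79998779296875], [97.5, 382.29998779296875]]
 hole ((130.5467987060547, 319.85150146484375), 18.277576446533203)
easel base corners [[ 0.50271939 -0.33747801]
 [ 0.59602075 -0.2967203 ]
 [ 0.54150389 -0.16189755]]
mast plane 495 235 [ 0.52049334 -0.2500095   0.08530569] [-0.25196768  0.77639043  0.57769386] 54.71149613924371 az 107.98018189658778
top [ 0.65326113 -0.23165302  0.2333144 ] 0.8396007324004727
stand zs (array([129, 144, 251,   0,   0,   0,   0,   0,   0,   0,   0,  18]), array([0.02015263, 0.08843997, 0.15672732, 0.22501466, 0.293302  ,
       0.36158
[... 472 characters left out ...]
0.309  0.205]
 [ 0.538  0.336  0.199]
 [ 0.54   0.327  0.202]
 [ 0.542  0.325  0.2  ]
 [ 0.544  0.331  0.201]
 [ 0.545  0.345  0.203]
 [ 0.547  0.332  0.203]
 [ 0.548  0.34   0.182]
 [ 0.55   0.34   0.192]
 [ 0.551  0.342  0.193]
 [ 0.552  0.344  0.193]
 [ 0.552  0.34   0.188]
 [ 0.554  0.34   0.199]
 [ 0.554  0.348  0.204]
 [ 0.555  0.347  0.198]
 [ 0.555  0.341  0.19 ]
 [ 0.555  0.344  0.184]
 [ 0.556  0.352  0.193]
 [ 0.557  0.348  0.188]
 [ 0.557  0.347  0.194]
 [ 0.558  0.348  0.198]
 [ 0.558  0.343  0.196]
 [ 1.264 -0.065  0.84 ]
 [ 1.264 -0.065  0.84 ]
 [ 1.264 -0.065  0.84 ]]
base 109 ((553.4298706054688, 374.0590515136719), (65.98432922363281, 18.211645126342773), 69.74712371826172)
```

View pics/stand.png

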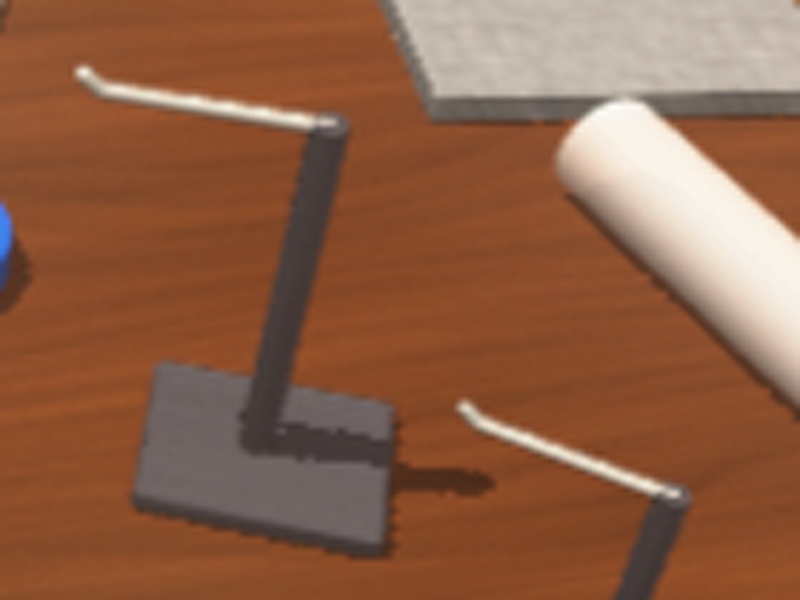

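Stand crop: the tall stand's rod runs from the post at crop (330,125) to the turned-up tip at (83,72); the other stand is smaller. Target poses are set, so I plan the first reach.

```bash
cat >> h.py <<'E'
def Rx(xdir,zdir):
    x=np.array(xdir,float);x/=np.linalg.norm(x);z=np.array(zdir,float);z-=x*(x@z);z/=np.linalg.norm(z)
    return R.from_matrix(np.c_[x,np.cross(z,x),z])
def az(d,el=0): d=np.radians(d);e=np.radians(el);return np.array([np.cos(d)*np.cos(e),np.sin(d)*np.cos(e),np.sin(e)])
def plan(wps,start=None):
    """calls from measured pose through waypoints (p,R,hand), one call of 5 rows per <=180mm/30deg"""
    p,r,o=tool()
    print("now",p.round(4),"F",o["ft_force"].round(1),"gap",round(o["finger_gap"],3),"t",o["t"],"q",o["qpos"].round(2))
    for P,Q,h in wps:
        P=np.array(P); w=(r.inv()*Q).as_rotvec(); n=int(max(1,np.ceil(np.linalg.norm(P-p)/.175),np.ceil(np.degrees(np.linalg.norm(w))/31)))
        for k in range(n):
            d=r.inv().apply((P-p)/n)/.03; dw=np.degrees(w)/n/6
            print([[*(round(float(x),2) for x in d*f),*(round(float(x),2) for x in dw*f),h] for f in (.2,.4,.6,.8,1)])
            p=p+(P-p)/(n-k) if 0 else p
            p=p+r.apply(d*.03); r=r*R.from_rotvec(w/n)
            if k<n-1: P=P # remaining computed by fixed increments
            P0=P
            wleft=w
            # keep increments constant
            P=p+(P0-p); 
            if k<n-1: 
                n_left=n-k-1; P=P0; step=(P0-p)/n_left; P=p+step*n
        p,r=np.array(p),r
D=np.array([0,0,-1.])
ruler=np.array([.5028,.0141]); rx=-53.4
ex=az(-68.5); ey=az(21.5); eo=np.array([.520,-.2436,0]); seat=eo-.03*ex+[0,0,.035]
up=az(-68.5,55); nrm=az(111.5,35)   # mast slope, front normal
outw=az(-118.3); tip=np.array([.504,.256,.2]); post=tip-.1*outw
E
python3 - <<'E'
from h import *
plan([([.5028,.0141,.15],Rx(az(36.6),D),0.15)])
E
```

```text
now [ 0.1756 -0.6253  0.2414] F [-0.1 -0.1  0.6] gap 0.999 t 0.1 q [ 1.2   0.4   0.05  1.54 -0.02  1.21 -0.05]
[[-0.7, -0.65, 0.12, -0.0, 0.0, -0.74, 0.15], [-1.4, -1.3, 0.25, -0.0, 0.0, -1.48, 0.15], [-2.11, -1.95, 0.37, -0.0, 0.0, -2.22, 0.15], [-2.81, -2.6, 0.49, -0.0, 0.0, -2.96, 0.15], [-3.51, -3.25, 0.62, -0.0, 0.0, -3.7, 0.15]]
[[-0.4, -0.87, 0.12, -0.0, 0.0, -0.74, 0.15], [-0.81, -1.74, 0.25, -0.0, 0.0, -1.48, 0.15], [-1.21, -2.6, 0.37, -0.0, 0.0, -2.22, 0.15], [-1.62, -3.47, 0.49, -0.0, 0.0, -2.96, 0.15], [-2.02, -4.34, 0.61, -0.0, 0.0, -3.7, 0.15]]
[[-0.06, -1.28, 0.16, -0.0, 0.0, -0.74, 0.15], [-0.13, -2.55, 0.33, -0.0, 0.0, -1.48, 0.15], [-0.19, -3.83, 0.49, -0.0, 0.0, -2.22, 0.15], [-0.25, -5.1, 0.65, -0.0, 0.0, -2.96, 0.15], [-0.32, -6.38, 0.82, -0.0, 0.0, -3.7, 0.15]]
[[0.85, -2.41, 0.33, -0.0, 0.0, -0.74, 0.15], [1.69, -4.82, 0.65, -0.0, 0.0, -1.48, 0.15], [2.54, -7.23, 0.98, -0.0, 0.0, -2.22, 0.15], [3.38, -9.64, 1.3, -0.0, 0.0, -2.96, 0.15], [4.23, -12.05, 1.63, -0.0, 0.0, -3.7, 0.15]]
[[6.77, -7.65, 1.3, -0.0, 0.0, -0.74, 0.15], [13.54, -15.3, 2.6, -0.0, 0.0, -1.48, 0.15], [20.31, -22.94, 3.9, -0.0, 0.0, -2.22, 0.15], [27.08, -30.59, 5.2, -0.0, 0.0, -2.96, 0.15], [33.86, -38.24, 6.5, -0.0, 0.0, -3.7, 0.15]]
```

```bash
python3 - <<'E'
s=open('h.py').read(); a=s.index("def plan"); b=s.index("D=np.array([0,0,-1.])")
s=s[:a]+'''def plan(wps):
    p,r,o=tool()
    print("now",p.round(4),"F",o["ft_force"].round(1),"gap",round(o["finger_gap"],3),"t",round(o["t"],2),"q",o["qpos"].round(2))
    for P,Q,h in wps:
        P=np.array(P); w=(r.inv()*Q).as_rotvec(); n=int(max(1,np.ceil(np.linalg.norm(P-p)/.18),np.ceil(np.degrees(np.linalg.norm(w))/31))); st=(P-p)/n
        for k in range(n):
            print([*(round(float(x),2) for x in r.inv().apply(st)/.03),*(round(float(x),2) for x in np.degrees(w)/n/6),h])
            p=p+st; r=r*R.from_rotvec(w/n)
'''+s[b:]
open('h.py','w').write(s)
E
python3 - <<'E'
from h import *
plan([([.5028,.0141,.15],Rx(az(36.6),D),0.15)])
E
```

```text
now [ 0.1756 -0.6253  0.2414] F [-0.1 -0.1  0.6] gap 0.999 t 0.1 q [ 1.2   0.4   0.05  1.54 -0.02  1.21 -0.05]
[-3.51, -3.25, 0.62, -0.0, 0.0, -3.7, 0.15]
[-2.02, -4.34, 0.61, -0.0, 0.0, -3.7, 0.15]
[-0.24, -4.78, 0.61, -0.0, 0.0, -3.7, 0.15]
[1.59, -4.52, 0.61, -0.0, 0.0, -3.7, 0.15]
[3.17, -3.58, 0.61, -0.0, 0.0, -3.7, 0.15]
```

servo_tool(steps=[[-0.7,-0.65,0.12,0,0,-0.74,0.15],[-1.4,-1.3,0.25,0,0,-1.48,0.15],[-2.1,-1.95,0.37,0,0,-2.22,0.15],[-2.8,-2.6,0.5,0,0,-2.96,0.15],[-3.5,-3.25,0.6,0,0,-3.7,0.15]])

```text
t: 0.52
eef_pos: [0.2413, -0.4961, 0.2227]
orientation: [-0.001, 0.899, -0.438, -0.001]
ft_force: [0.1, -0.1, 0.7]
finger_gap: 0.851
```

servo_tool(steps=[[-0.4,-0.87,0.12,0,0,-0.74,0.15],[-0.8,-1.74,0.25,0,0,-1.48,0.15],[-1.2,-2.6,0.37,0,0,-2.22,0.15],[-1.6,-3.5,0.5,0,0,-2.96,0.15],[-2.0,-4.35,0.6,0,0,-3.7,0.15]])

```text
t: 0.93
eef_pos: [0.3072, -0.3665, 0.2044]
orientation: [-0.001, 0.967, -0.254, -0.001]
ft_force: [1.1, -0.9, 0.7]
finger_gap: 0.851
```

servo_tool(steps=[[-0.05,-0.95,0.12,0,0,-0.74,0.15],[-0.1,-1.9,0.25,0,0,-1.48,0.15],[-0.15,-2.85,0.37,0,0,-2.22,0.15],[-0.2,-3.8,0.5,0,0,-2.96,0.15],[-0.25,-4.8,0.6,0,0,-3.7,0.15]])

```text
t: 1.35
eef_pos: [0.3713, -0.2361, 0.1862]
orientation: [-0.002, 0.998, -0.062, -0.001]
ft_force: [0.6, -0.2, 0.1]
finger_gap: 0.85
```

servo_tool(steps=[[0.3,-0.9,0.12,0,0,-0.74,0.15],[0.6,-1.8,0.25,0,0,-1.48,0.15],[0.95,-2.7,0.37,0,0,-2.22,0.15],[1.3,-3.6,0.5,0,0,-2.96,0.15],[1.6,-4.5,0.6,0,0,-3.7,0.15]])

```text
t: 1.77
eef_pos: [0.4358, -0.1067, 0.1682]
orientation: [-0.002, 0.991, 0.133, -0.001]
ft_force: [0.4, -0.8, -0.2]
finger_gap: 0.846
```

Run:
```python
from h import *
plan([([.5028,.0141,.13],Rx(az(36.6),D),0.15)])
```

```text
now [ 0.4358 -0.1067  0.1682] F [ 0.4 -0.8 -0.2] gap 0.846 t 1.77 q [ 0.64  0.14 -0.54  2.07  0.09  0.95  0.33]
[3.22, -3.29, 1.28, -0.04, 0.01, -3.54, 0.15]
```

Tracking is accurate. I'll move above the ruler and look with the wrist camera.

servo_tool(steps=[[0.65,-0.65,0.25,0,0,-0.75,0.15],[1.3,-1.3,0.5,0,0,-1.5,0.15],[1.95,-2.0,0.8,0,0,-2.2,0.15],[2.6,-2.65,1.05,-0.04,0,-2.9,0.15],[3.22,-3.29,1.28,-0.04,0.01,-3.54,0.15]])

```text
t: 2.18
eef_pos: [0.5029, 0.0156, 0.1293]
orientation: [-0.0, 0.949, 0.316, -0.0]
ft_force: [0.6, 0.3, -0.1]
finger_gap: 0.854
```

servo_tool(steps=[[0,0,0,0,0,0,0.15]])

```text
t: 2.27
eef_pos: [0.5041, 0.0214, 0.1285]
orientation: [-0.002, 0.947, 0.32, 0.001]
ft_force: [-0.8, 0.6, -0.1]
finger_gap: 0.848
```

```bash
cat > w.py <<'E'
from h import *
import sys
t,r,o=tool(); c=cam("wrist"); np.savez("wrist",**c); print(t.round(4),o["t"],c["fx"],c["cx"],c["cy"],"\n",np.round(c["mount"],3))
im=c["img"]; z=c["z_map"]; v,u=np.mgrid[0:420,0:560]; x=(u-c["cx"])/c["fx"]; y=(v-c["cy"])/c["fy"]; th=np.hypot(x,y); s=np.where(th>1e-6,np.tan(th)/np.maximum(th,1e-6),1)
p=np.stack([x*s*z,y*s*z,z],-1)@c["mount"][:3,:3].T+c["mount"][:3,3]; W=p@r.as_matrix().T+t
np.save("W.npy",W)
cv2.imwrite(sys.argv[1],im[:,:,::-1])
E
python3 w.py pics/w1.png
python3 - <<'E'
import numpy as np,cv2
c=np.load("wrist.npz");W=np.load("W.npy");im=c["img"].astype(int)
m=((im.min(-1)>110)&(W[...,2]>.001)&(W[...,2]<.02)&(np.hypot(W[...,0]-.503,W[...,1]-.014)<.12)).astype(np.uint8)
n,l,s,_=cv2.connectedComponentsWithStats(m);k=1+np.argmax(s[1:,4]);Q=W[l==k];print(len(Q),np.median(Q[:,2]));r=cv2.minAreaRect((Q[:,:2]*1000).astype(np.float32));print(r,cv2.boxPoints(r))
E
```

```text
[0.5041 0.0214 0.1285] 2.2667 325.19226210127806 279.2227857487496 212.00538361517567 
 [[ 1.    -0.     0.    -0.   ]
 [-0.     0.951  0.309 -0.079]
 [-0.    -0.309  0.951 -0.132]
 [ 0.     0.     0.     1.   ]]
11285 0.008577985096809862
((501.6912536621094, 11.813529968261719), (58.489830017089844, 164.99453735351562), 36.84307861328125) [[428.81964   60.298508]
 [527.7546   -71.74344 ]
 [574.56287  -36.671448]
 [475.62793   95.3705  ]]
```

View pics/w1.png

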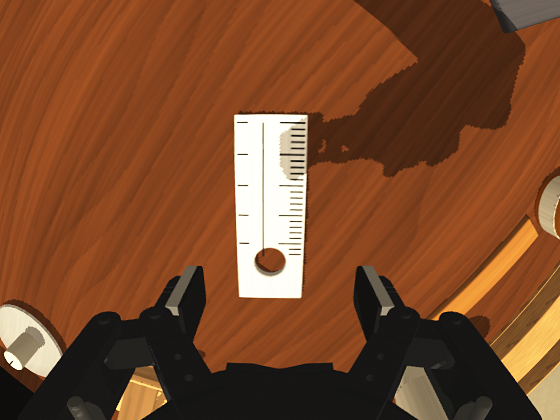

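Wrist view: the ruler is centred in the picture, from (235,115) to (302,297), hole at (270,261), with the open fingers on either side. Its centre is at (0.502, 0.012) and its azimuth is -53.2°. I descend.

Run:
```python
from h import *
plan([([.5017,.0118,.025],Rx(az(36.8),D),0.15),([.5017,.0118,.012],Rx(az(36.8),D),0.15)])
```

```text
now [0.503  0.019  0.1285] F [ 0.1  0.4 -0.4] gap 0.852 t 2.32 q [ 0.43  0.32 -0.65  1.99  0.24  0.91  0.31]
[-0.18, 0.18, 3.45, -0.03, -0.0, 0.05, 0.15]
[0.0, -0.0, 0.43, 0.0, 0.0, 0.0, 0.15]
```

servo_tool(steps=[[-0.05,0.05,0.7,0,0,0,0.15],[-0.1,0.1,1.4,0,0,0.05,0.15],[-0.18,0.18,2.1,-0.03,0,0.05,0.15],[-0.18,0.18,2.8,-0.03,0,0.05,0.15],[-0.18,0.18,3.45,-0.03,0,0.05,0.15]])

```text
t: 2.73
eef_pos: [0.5009, 0.0097, 0.0239]
orientation: [0.0, 0.949, 0.314, -0.001]
ft_force: [0.7, -0.4, 0.2]
finger_gap: 0.851
```

servo_tool(steps=[[0,0,0.1,0,0,0,0.15],[0,0,0.2,0,0,0,0.15],[0,0,0.3,0,0,0,0.15],[0,0,0.35,0,0,0,0.15],[0,0,0.38,0,0,0,0.15]])

```text
t: 3.15
eef_pos: [0.5016, 0.0095, 0.0133]
orientation: [0.001, 0.949, 0.314, 0.0]
ft_force: [0.2, 0.4, -0.5]
finger_gap: 0.851
```

Run:
```python
from h import *
plan([([.5017,.0118,.008],Rx(az(36.8),D),0.15)])
c=np.load("wrist.npz"); 
t,r,o=tool(); c=cam("wrist"); cv2.imwrite("pics/w2.png",c["img"][200:,130:430,::-1])
```

```text
now [0.5016 0.0095 0.0133] F [ 0.2  0.4 -0.5] gap 0.851 t 3.15 q [ 0.35  0.49 -0.55  2.07  0.4   0.68  0.17]
[0.05, -0.06, 0.18, 0.02, 0.0, -0.03, 0.15]
```

View pics/w2.png

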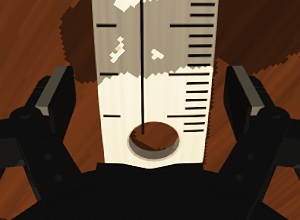

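The fingers straddle the ruler evenly, about 25 px clear on each side. I lower a little and close.

servo_tool(steps=[[0,-0.05,0.1,0,0,0,0.15],[0,-0.05,0.18,0,0,0,0.15],[0,-0.05,0.18,0,0,0,0.25],[0,-0.05,0.18,0,0,0,0.35],[0,-0.05,0.18,0,0,0,0.5]], newtons=60)

```text
t: 3.62
eef_pos: [0.5012, 0.0113, 0.0085]
orientation: [0.001, 0.949, 0.314, 0.0]
ft_force: [-1.2, 0.2, 4.8]
finger_gap: 0.63
```

servo_tool(steps=[[0,0,0,0,0,0,0.6],[0,0,0,0,0,0,0.6],[0,0,0,0,0,0,0.6]])

```text
t: 3.87
eef_pos: [0.5012, 0.0113, 0.0086]
orientation: [0.001, 0.949, 0.314, 0.0]
ft_force: [-0.8, 0.4, 0.6]
finger_gap: 0.631
```

Run:
```python
from h import *
t,r,o=tool(); print(r.as_matrix().round(3))
# keep ruler grip offsets: TCP height above plain face = h ; along ruler x = s
h=t[2]; rxv=az(-53.2); s=(t[:2]-np.array([.5017,.0118]))@rxv[:2]; print("h",h,"s",s)
Q=Rx(ey,-nrm)
tgt=seat+up*(.08+s)+nrm*h
print("tgt",tgt)
Q1=Rx(az(36.8),az(-53.2,-90+25))
plan([(t+[0,0,.15],Rx(az(36.8),D),.6),(tgt+nrm*.08+up*.03,Q,.6),(tgt+up*.006+nrm*.006,Q,.6),(tgt,Q,.6)])
```

```text
[[ 0.802  0.597  0.001]
 [ 0.597 -0.802 -0.001]
 [ 0.     0.002 -1.   ]]
h 0.00855159106946354 s 8.598602281123501e-05
tgt [ 0.523273   -0.25190898  0.10550759]
now [0.5012 0.0113 0.0086] F [-0.8  0.4  0.6] gap 0.631 t 3.87 q [ 0.34  0.5  -0.55  2.07  0.41  0.67  0.16]
[0.0, 0.01, -5.0, 0.02, -0.0, -0.03, 0.6]
[-2.12, 2.96, -0.29, -4.56, -0.61, 1.18, 0.6]
[-1.72, 2.96, 1.28, -4.56, -0.61, 1.18, 0.6]
[0.0, -0.8, 2.47, 0.0, -0.0, 0.0, 0.6]
[-0.0, -0.2, 0.2, 0.0, -0.0, 0.0, 0.6]
```

servo_tool(steps=[[0,0,-0.6,0,0,0,0.6],[0,0,-1.8,0,0,0,0.6],[0,0,-3.0,0,0,0,0.6],[0,0,-4.0,0,0,0,0.6],[0,0,-5.0,0,0,0,0.6]])

```text
t: 4.28
eef_pos: [0.5003, 0.0114, 0.1596]
orientation: [0.001, 0.949, 0.314, 0.0]
ft_force: [0.8, 0.0, -2.0]
finger_gap: 0.63
```

servo_tool(steps=[[-0.4,0.6,0,-0.9,-0.12,0.24,0.6],[-0.8,1.2,-0.1,-1.8,-0.24,0.48,0.6],[-1.25,1.8,-0.2,-2.7,-0.36,0.7,0.6],[-1.7,2.4,-0.25,-3.6,-0.48,0.95,0.6],[-2.12,2.96,-0.29,-4.56,-0.61,1.18,0.6]])

```text
t: 4.7
eef_pos: [0.5019, -0.0993, 0.169]
orientation: [0.237, 0.939, 0.245, 0.045]
ft_force: [-0.1, -0.2, -3.1]
finger_gap: 0.629
```

```bash
cat > e.py <<'E'
from h import *
Q=Rx(ey,-nrm); h=.0086; s=0
tgt=seat+up*(.08+s)+nrm*h
E
python3 - <<'E'
from e import *
plan([(tgt+nrm*.08+up*.03,Q,.6),(tgt+up*.006+nrm*.006,Q,.6),(tgt,Q,.6)])
E
```

```text
now [ 0.5019 -0.0993  0.169 ] F [-0.1 -0.2 -3.1] gap 0.629 t 4.7 q [ 0.3   0.18 -0.53  2.13  0.75  0.89 -0.21]
[-1.63, 2.91, 1.34, -4.49, -0.59, 1.13, 0.6]
[0.0, -0.8, 2.47, 0.0, -0.0, -0.0, 0.6]
[-0.0, -0.2, 0.2, 0.0, 0.0, 0.0, 0.6]
```

servo_tool(steps=[[-0.3,0.6,0.25,-0.9,-0.12,0.23,0.6],[-0.65,1.2,0.5,-1.8,-0.24,0.45,0.6],[-1.0,1.75,0.8,-2.7,-0.36,0.68,0.6],[-1.3,2.3,1.05,-3.6,-0.48,0.9,0.6],[-1.63,2.91,1.34,-4.49,-0.59,1.13,0.6]])

```text
t: 5.12
eef_pos: [0.5055, -0.2066, 0.1757]
orientation: [0.455, 0.871, 0.165, 0.087]
ft_force: [-1.0, -0.8, -3.5]
finger_gap: 0.629
```

Run:
```python
from e import *
plan([(tgt+nrm*.08+up*.03,Q,.6),(tgt+up*.006+nrm*.006,Q,.6),(tgt,Q,.6)])
c=cam("scene"); cv2.imwrite("pics/s1.png",cv2.resize(c["img"][150:330,80:320],(800,600),interpolation=cv2.INTER_CUBIC)[:,:,::-1])
```

```text
now [ 0.5055 -0.2066  0.1757] F [-1.  -0.8 -3.5] gap 0.629 t 5.12 q [ 0.17  0.3  -0.42  2.27  1.38  1.1  -0.87]
[-0.0, 0.01, 0.0, 0.02, -0.02, -0.01, 0.6]
[0.0, -0.8, 2.47, -0.0, 0.0, -0.0, 0.6]
[-0.0, -0.2, 0.2, -0.0, 0.0, 0.0, 0.6]
```

View pics/s1.png

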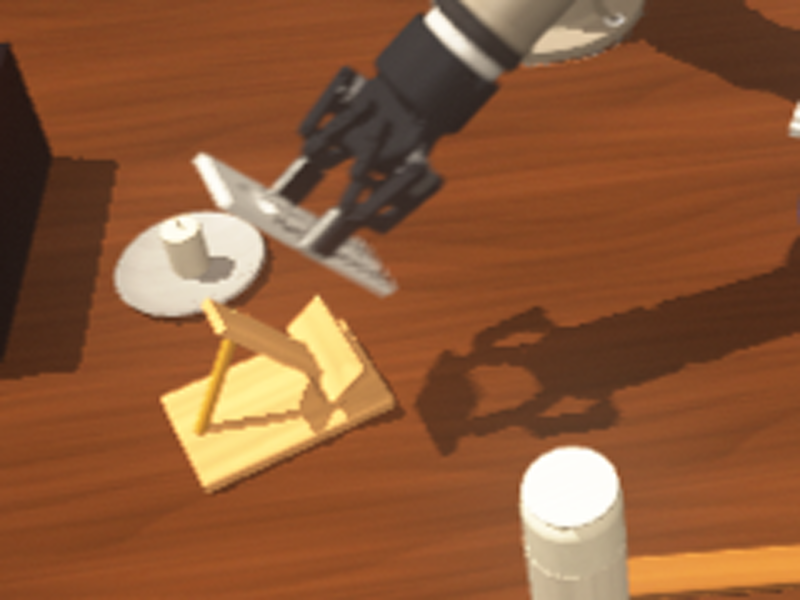

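The arm holds the ruler (crop (200,160) to (395,290)) parallel to the mast, hole end up, above and in front of the easel. I move it in.

servo_tool(steps=[[0,-0.16,0.5,0,0,0,0.6],[0,-0.32,1.0,0,0,0,0.6],[0,-0.48,1.5,0,0,0,0.6],[0,-0.64,2.0,0,0,0,0.6],[0,-0.78,2.4,0,0,0,0.6]])

```text
t: 5.58
eef_pos: [0.5187, -0.2526, 0.1108]
orientation: [0.455, 0.871, 0.165, 0.083]
ft_force: [-0.3, 0.6, -2.5]
finger_gap: 0.631
```

Run:
```python
from e import *
plan([(tgt+up*.003+nrm*.002,Q,.6)])
```

```text
now [ 0.5187 -0.2526  0.1108] F [-0.3  0.6 -2.5] gap 0.631 t 5.58 q [ 0.21  0.45 -0.35  2.27  1.56  1.05 -1.01]
[0.15, -0.03, 0.06, 0.01, 0.06, 0.02, 0.6]
```

servo_tool(steps=[[0.08,-0.03,0.06,0,0.06,0,0.6],[0.15,-0.06,0.1,0,0.06,0,0.6],[0.15,-0.1,0.14,0,0.06,0,0.6],[0.15,-0.13,0.14,0,0.06,0,0.6]])

```text
t: 5.92
eef_pos: [0.5212, -0.2542, 0.108]
orientation: [0.458, 0.87, 0.165, 0.083]
ft_force: [-8.9, 1.0, 13.0]
finger_gap: 0.635
```

Run:
```python
from e import *
plan([(tgt,Q,.6)]); t,r,o=tool(); print("tool-frame force",r.inv().apply(o["ft_force"]).round(1))
c=cam("scene"); cv2.imwrite("pics/s2.png",cv2.resize(c["img"][200:310,110:250],(800,600),interpolation=cv2.INTER_CUBIC)[:,:,::-1])
```

```text
now [ 0.5212 -0.2542  0.108 ] F [-8.9  1.  13. ] gap 0.635 t 5.92 q [ 0.21  0.46 -0.35  2.26  1.58  1.06 -1.03]
[0.09, -0.1, 0.01, 0.08, 0.06, 0.02, 0.6]
tool-frame force [ -8.    8.3 -10.8]
```

View pics/s2.png

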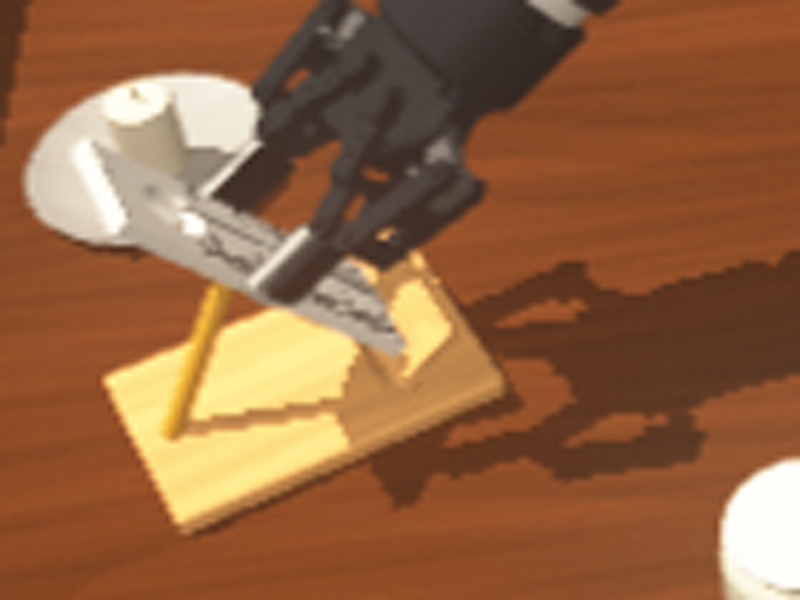

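The ruler touches both the mast (-z, 11 N) and the ledge (+y, 8 N). I release and back off along the normal.

servo_tool(steps=[[-0.03,0,-0.02,0,0,0,0.45],[-0.03,0,-0.02,0,0,0,0.3],[-0.03,0,-0.02,0,0,0,0.2],[-0.03,0,-0.02,0,0,0,0.15],[-0.03,0,-0.02,0,0,0,0.15]])

```text
t: 6.38
eef_pos: [0.5207, -0.2538, 0.1084]
orientation: [0.458, 0.87, 0.165, 0.084]
ft_force: [0.6, -0.4, -0.7]
finger_gap: 0.848
```

servo_tool(steps=[[0,0,-0.3,0,0,0,0.1],[0,0,-1.0,0,0,0,0.1],[0,0,-2.0,0,0,0,0.0],[0,0,-3.0,0,0,0,0.0],[0,0,-4.0,0,0,0,0.0]])

```text
t: 6.8
eef_pos: [0.4842, -0.1601, 0.1772]
orientation: [0.458, 0.87, 0.165, 0.084]
ft_force: [1.2, 0.0, 1.0]
finger_gap: 1.003
```

Run:
```python
from e import *
c=cam("scene"); np.savez("scene2",**c); cv2.imwrite("pics/s3.png",cv2.resize(c["img"][200:310,110:250],(800,600),interpolation=cv2.INTER_CUBIC)[:,:,::-1])
P=cloud(c); t,r,o=tool(); print(t,o["ft_force"])
# points on leaning ruler: near mast-plane slab
L=(P-seat)@np.c_[up,ey,nrm]; m=(L[...,0]>.03)&(L[...,0]<.19)&(abs(L[...,1])<.05)&(abs(L[...,2])<.025)&(c["img"].min(-1)>70)&(np.ptp(c["img"].astype(int),-1)<60)
m=m&(c["z_map"]>0); l=L[m]; print(m.sum(),l.min(0),l.max(0),np.median(l,0)); 
r=cv2.minAreaRect((l[:,:2]*1000).astype(np.float32)); print(r)
A=np.c_[l[:,:2],np.ones(len(l))]; print("plane",np.linalg.lstsq(A,l[:,2],rcond=None)[0])
```

```text
[ 0.48622381 -0.15492207  0.17985539] [-0.50261576  3.4894662   1.70993838]
611 [ 0.03005858 -0.03276223 -0.00589052] [0.16142642 0.02972575 0.01064379] [0.10611286 0.0060535  0.00771639]
((95.897216796875, -1.8992118835449219), (131.40919494628906, 61.7636833190918), 0.692977786064148)
plane [-0.02505053 -0.01124749  0.0095201 ]
```

View pics/s3.png

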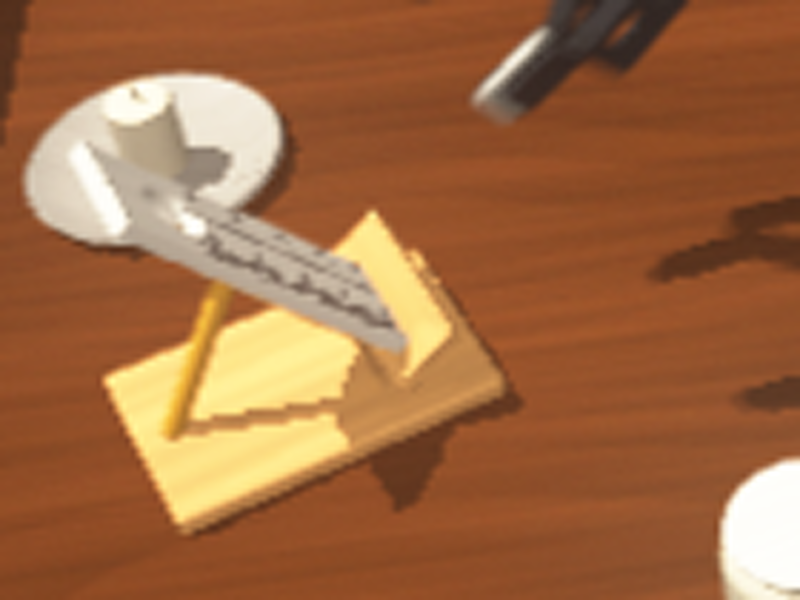

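The ruler leans on the easel, hole end up, and the gripper is clear. Next I plan the regrasp at the top edge, going through a tool-down pose.

```bash
cat > e2.py <<'E'
from h import *
Qm=Rx(az(-23.5),D); Q2=Rx(-nrm,-up)
g=seat+up*(.161-.006)+nrm*.004
E
python3 - <<'E'
from e2 import *
c=np.load("scene2.npz"); P=cloud(c); L=(P-seat)@np.c_[up,ey,nrm]
for a,b in ((.06,.08),(.08,.1),(.1,.12),(.12,.14),(.14,.165)):
    m=(L[...,0]>a)&(L[...,0]<b)&(abs(L[...,1])<.045)&(L[...,2]>-.002)&(L[...,2]<.016)&(c["img"].min(-1)>60); l=L[m]; print(a,m.sum(),np.percentile(l[:,1],[2,98]).round(4),np.median(l[:,2]).round(4))
plan([([.46,-.17,.33],Qm,0.),(g+up*.09,Q2,.55),(g+up*.03,Q2,.55),(g,Q2,.55)])
E
```

```text
0.06 85 [-0.0299  0.0272] 0.0083
0.08 84 [-0.0294  0.0271] 0.0081
0.1 108 [-0.0292  0.0274] 0.0074
0.12 78 [-0.0284  0.0282] 0.0073
0.14 150 [-0.0279  0.0279] 0.0067
now [ 0.4862 -0.1549  0.1799] F [-0.5  3.5  1.7] gap 1.002 t 6.85 q [ 0.08  0.28 -0.48  2.29  1.29  1.18 -0.91]
[-0.33, 1.4, -0.91, 2.91, -1.22, 2.31, 0.0]
[-0.16, 1.13, -1.27, 2.91, -1.22, 2.31, 0.0]
[-0.12, 0.73, -1.53, 2.91, -1.22, 2.31, 0.0]
[2.67, 1.99, 1.53, 1.14, -2.76, 3.63, 0.55]
[3.52, 0.91, 0.44, 1.14, -2.76, 3.63, 0.55]
[-0.0, 0.0, 2.0, 0.0, 0.0, 0.0, 0.55]
[-0.0, -0.0, 1.0, -0.0, -0.0, 0.0, 0.55]
```

servo_tool(steps=[[-0.08,0.35,-0.23,0.7,-0.3,0.58,0],[-0.16,0.7,-0.46,1.45,-0.6,1.15,0],[-0.25,1.05,-0.68,2.2,-0.9,1.73,0],[-0.33,1.4,-0.91,2.91,-1.22,2.31,0],[-0.33,1.4,-0.91,2.91,-1.22,2.31,0]])

```text
t: 7.27
eef_pos: [0.4803, -0.1616, 0.2353]
orientation: [0.316, 0.946, 0.039, 0.065]
ft_force: [1.5, -0.3, -0.5]
finger_gap: 1.0
```

servo_tool(steps=[[-0.04,0.3,-0.3,0.7,-0.3,0.58,0],[-0.08,0.56,-0.64,1.45,-0.6,1.15,0],[-0.12,0.85,-0.95,2.2,-0.9,1.73,0],[-0.16,1.13,-1.27,2.91,-1.22,2.31,0],[-0.16,1.13,-1.27,2.91,-1.22,2.31,0]])

```text
t: 7.68
eef_pos: [0.4723, -0.17, 0.2889]
orientation: [0.161, 0.982, -0.089, 0.038]
ft_force: [1.2, -1.0, -0.6]
finger_gap: 0.998
```

servo_tool(steps=[[-0.03,0.18,-0.4,0.7,-0.3,0.58,0],[-0.06,0.36,-0.77,1.45,-0.6,1.15,0],[-0.09,0.55,-1.15,2.2,-0.9,1.73,0],[-0.12,0.73,-1.53,2.91,-1.22,2.31,0],[-0.12,0.73,-1.53,2.91,-1.22,2.31,0]])

```text
t: 8.1
eef_pos: [0.4622, -0.1786, 0.3393]
orientation: [-0.0, 0.977, -0.213, 0.008]
ft_force: [-0.0, -0.3, 0.7]
finger_gap: 1.004
```

Run:
```python
from e2 import *
plan([(g+up*.09,Q2,.55),(g+up*.03,Q2,.55)])
```

```text
now [ 0.4622 -0.1786  0.3393] F [-0.  -0.3  0.7] gap 1.004 t 8.1 q [ 0.53  0.05 -0.26  1.76  0.01  1.32 -0.16]
[2.59, 1.83, 1.72, 1.07, -2.83, 3.56, 0.55]
[3.45, 0.82, 0.66, 1.07, -2.83, 3.56, 0.55]
[-0.0, 0.0, 2.0, -0.0, 0.0, -0.0, 0.55]
```

servo_tool(steps=[[0.65,0.45,0.4,0.27,-0.7,0.9,0.2],[1.3,0.9,0.85,0.53,-1.4,1.8,0.4],[1.95,1.35,1.3,0.8,-2.1,2.7,0.55],[2.59,1.83,1.72,1.07,-2.83,3.56,0.55],[2.59,1.83,1.72,1.07,-2.83,3.56,0.55]])

```text
t: 8.52
eef_pos: [0.5099, -0.2656, 0.277]
orientation: [-0.085, 0.907, -0.39, -0.132]
ft_force: [-2.1, -0.9, -2.3]
finger_gap: 0.45
```

Run:
```python
from e2 import *
plan([(g+up*.09,Q2,.55),(g+up*.03,Q2,.55)])
```

```text
now [ 0.5099 -0.2656  0.277 ] F [-2.1 -0.9 -2.3] gap 0.45 t 8.52 q [ 0.6   0.42 -0.16  1.47 -0.09  1.54 -0.35]
[3.26, 0.63, 0.28, 1.16, -2.73, 3.44, 0.55]
[-0.0, 0.0, 2.0, 0.0, 0.0, 0.0, 0.55]
```

servo_tool(steps=[[0.8,0.1,-0.1,0.3,-0.7,0.85,0.55],[1.6,0.25,-0.05,0.58,-1.4,1.7,0.55],[2.4,0.45,0.1,0.87,-2.05,2.6,0.55],[3.26,0.63,0.28,1.16,-2.73,3.44,0.55],[3.26,0.63,0.28,1.16,-2.73,3.44,0.55]])

```text
t: 8.93
eef_pos: [0.5568, -0.3464, 0.2235]
orientation: [-0.167, 0.784, -0.54, -0.257]
ft_force: [-2.8, 0.0, -3.8]
finger_gap: 0.449
```

```bash
python3 - <<'E'
from e2 import *
plan([(g+up*.03,Q2,.55),(g,Q2,.55)])
E
python3 w.py pics/w3.png
```

```text
now [ 0.5568 -0.3464  0.2235] F [-2.8  0.  -3.8] gap 0.449 t 8.93 q [ 0.68  0.77 -0.08  1.11 -0.27  1.8  -0.59]
[-0.31, -0.13, 1.64, 0.1, 0.11, -0.14, 0.55]
[-0.0, -0.0, 1.0, 0.0, -0.0, 0.0, 0.55]
[ 0.5568 -0.3464  0.2235] 8.9333 325.19226210127806 279.2227857487496 212.00538361517567 
 [[ 1.     0.     0.    -0.   ]
 [-0.     0.951  0.308 -0.079]
 [-0.    -0.308  0.951 -0.132]
 [ 0.     0.     0.     1.   ]]
```

View pics/w3.png

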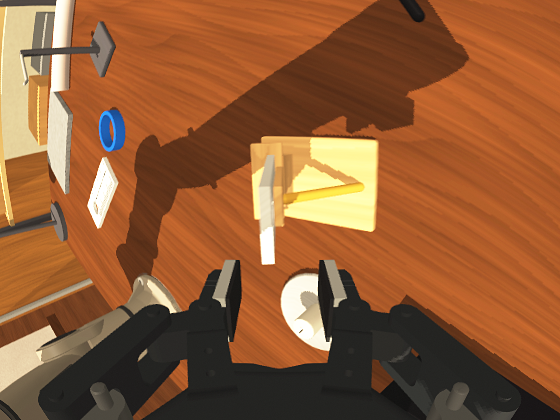

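Wrist view: the ruler stands edge-on at (267,210), with its top edge at about (267,263), between the jaws at 232 and 325. I measure the top edge from the depth map. Ten pictures viewed so far.

Run:
```python
from e2 import *
c=np.load("wrist.npz");W=np.load("W.npy"); L=(W-seat)@np.c_[up,ey,nrm]
im=c["img"].astype(int)
m=(L[...,0]>.10)&(L[...,0]<.2)&(abs(L[...,1])<.045)&(abs(L[...,2])<.03)&(im.min(-1)>60)
m[:,:240]=0;m[:,300:]=0;m[268:]=0
l=L[m]; print(m.sum(),l.min(0).round(4),l.max(0).round(4))
t=l[l[:,0]>np.percentile(l[:,0],90)-.004]; print("top",len(t),np.percentile(l[:,0],[50,90,98]),np.percentile(t[:,1],[2,98]),np.percentile(t[:,2],[2,50,98]))
```

```text
1605 [ 0.1    -0.0301 -0.0082] [0.1624 0.0261 0.0085]
top 935 [0.15972327 0.16110617 0.16158796] [-0.02854595  0.02548246] [-0.00075434  0.00335567  0.00740474]
```

servo_tool(steps=[[-0.1,-0.05,0.4,0.05,0.05,-0.07,0.55],[-0.2,-0.1,0.8,0.1,0.11,-0.14,0.55],[-0.31,-0.1,1.2,0.1,0.11,-0.14,0.55],[-0.31,-0.1,1.5,0.1,0.11,-0.14,0.55],[-0.31,-0.1,1.64,0.1,0.11,-0.14,0.55]])

```text
t: 9.4
eef_pos: [0.5462, -0.3057, 0.1929]
orientation: [-0.17, 0.791, -0.532, -0.248]
ft_force: [0.2, -0.2, -0.1]
finger_gap: 0.449
```

Run:
```python
from e2 import *
plan([(g-.0015*ey-.0005*nrm,Q2,.55)])
```

```text
now [ 0.5462 -0.3057  0.1929] F [ 0.2 -0.2 -0.1] gap 0.449 t 9.4 q [ 0.66  0.71 -0.1   1.27 -0.28  1.67 -0.57]
[0.24, 0.1, 1.01, 0.02, -0.0, 0.11, 0.55]
```

servo_tool(steps=[[0.15,0.05,0.3,0,0,0.1,0.55],[0.24,0.1,0.6,0,0,0.1,0.55],[0.24,0.1,0.85,0,0,0.1,0.55],[0.24,0.1,1.0,0,0,0.1,0.55],[0.24,0.1,1.0,0,0,0.1,0.55]])

```text
t: 9.82
eef_pos: [0.5386, -0.2955, 0.1631]
orientation: [-0.168, 0.788, -0.536, -0.25]
ft_force: [0.7, 0.5, 0.3]
finger_gap: 0.446
```

Run:
```python
from e2 import *
plan([(g-.0015*ey-.0005*nrm,Q2,.55)])
```

```text
now [ 0.5386 -0.2955  0.1631] F [0.7 0.5 0.3] gap 0.446 t 9.82 q [ 0.66  0.72 -0.1   1.33 -0.28  1.61 -0.56]
[0.01, -0.01, -0.04, 0.03, 0.01, 0.0, 0.55]
```

servo_tool(steps=[[0,0,0,0,0,0,0.75],[0,0,0,0,0,0,0.85],[0,0,0,0,0,0,0.95],[0,0,0,0,0,0,1],[0,0,0,0,0,0,1]], newtons=80)

```text
t: 10.23
eef_pos: [0.5388, -0.2957, 0.1637]
orientation: [-0.169, 0.789, -0.536, -0.25]
ft_force: [0.1, -0.8, 2.2]
finger_gap: 0.069
```

servo_tool(steps=[[0,0,0,0,0,0,1],[0,0,0,0,0,0,1]])

```text
t: 10.4
eef_pos: [0.5388, -0.2957, 0.1637]
orientation: [-0.169, 0.789, -0.536, -0.25]
ft_force: [-0.7, 0.9, 0.2]
finger_gap: 0.07
```

```bash
cat > e3.py <<'E'
from h import *
Q3=Rx(-outw,D); 
# TCP is ~.006 below top edge -> hole centre .030 below TCP
def tcp(xs,zh,y=0): # hole centre at xs out from post, height zh
    return post+outw*xs+np.array([0,0,zh-.2+.030])+y*np.cross([0,0,1],-outw)
E
python3 - <<'E'
from e3 import *
from e2 import Q2
t,r,o=tool(); print("overlap: top edge",(t-seat)@up)
p1=t+up*.05+nrm*.05
plan([(p1,Q2,1),(p1+[-.04,.06,.14],Rx(az(-40),D),1),([.44,.10,.33],Rx(az(15),D),1),(tcp(.16,.25),Q3,1),(tcp(.135,.203),Q3,1)])
E
```

```text
overlap: top edge 0.1544084015632904
now [ 0.5388 -0.2957  0.1637] F [-0.7  0.9  0.2] gap 0.07 t 10.4 q [ 0.66  0.72 -0.1   1.33 -0.28  1.61 -0.56]
[-1.67, 0.0, -1.66, 0.03, 0.01, 0.0, 1]
[-2.3, 0.25, -1.24, -0.73, 2.86, -2.3, 1]
[-1.85, -0.13, -1.86, -0.73, 2.86, -2.3, 1]
[-4.17, -3.56, 0.72, 0.0, -0.0, -4.58, 1]
[-2.05, -5.08, 0.72, 0.0, -0.0, -4.58, 1]
[1.02, -1.51, 0.83, 0.0, -0.0, -3.89, 1]
[1.53, -0.98, 0.83, 0.0, -0.0, -3.89, 1]
[0.83, 0.0, 1.57, 0.0, 0.0, 0.0, 1]
```

servo_tool(steps=[[-0.2,0,-0.2,0,0,0,1],[-0.5,0,-0.5,0,0,0,1],[-0.9,0,-0.9,0,0,0,1],[-1.3,0,-1.3,0,0,0,1],[-1.67,0,-1.66,0,0,0,1]])

```text
t: 10.82
eef_pos: [0.5347, -0.284, 0.2361]
orientation: [-0.169, 0.789, -0.536, -0.249]
ft_force: [0.1, -0.2, -2.6]
finger_gap: 0.068
```

servo_tool(steps=[[-0.5,0.05,-0.3,-0.15,0.6,-0.46,1],[-1.0,0.1,-0.6,-0.3,1.15,-0.92,1],[-1.4,0.15,-0.8,-0.44,1.7,-1.4,1],[-1.85,0.2,-1.0,-0.6,2.3,-1.85,1],[-2.3,0.25,-1.24,-0.73,2.86,-2.3,1]])

```text
t: 11.23
eef_pos: [0.5148, -0.2529, 0.3087]
orientation: [-0.085, 0.882, -0.446, -0.125]
ft_force: [0.5, 0.8, -2.2]
finger_gap: 0.069
```

servo_tool(steps=[[-0.4,0,-0.4,-0.15,0.6,-0.46,1],[-0.8,-0.05,-0.8,-0.3,1.15,-0.92,1],[-1.15,-0.1,-1.15,-0.44,1.7,-1.4,1],[-1.5,-0.1,-1.5,-0.6,2.3,-1.85,1],[-1.85,-0.13,-1.86,-0.73,2.86,-2.3,1]])

```text
t: 11.65
eef_pos: [0.4936, -0.2211, 0.3811]
orientation: [0.002, 0.941, -0.338, 0.004]
ft_force: [-0.5, -0.1, -2.1]
finger_gap: 0.065
```

Run:
```python
from e3 import *
t,r,o=tool()
plan([([.44,.10,.34],Rx(az(15),D),1),(tcp(.16,.25),Q3,1),(tcp(.135,.203),Q3,1)])
```

```text
now [ 0.4936 -0.2211  0.3811] F [-0.5 -0.1 -2.1] gap 0.065 t 11.65 q [ 0.51  0.13 -0.19  1.59  0.03  1.42 -0.37]
[-4.1, -3.56, 0.64, 0.03, -0.04, -4.54, 1]
[-2.01, -5.04, 0.67, 0.03, -0.04, -4.54, 1]
[1.02, -1.51, 1.0, -0.0, -0.0, -3.89, 1]
[1.53, -0.98, 1.0, -0.0, -0.0, -3.89, 1]
[0.83, 0.0, 1.57, 0.0, -0.0, 0.0, 1]
```

servo_tool(steps=[[-0.8,-0.7,0.1,0,0,-0.9,1],[-1.6,-1.4,0.25,0,0,-1.8,1],[-2.45,-2.1,0.4,0,0,-2.7,1],[-3.3,-2.85,0.5,0,0,-3.6,1],[-4.1,-3.56,0.64,0.03,-0.04,-4.54,1]])

```text
t: 12.07
eef_pos: [0.4653, -0.0578, 0.3622]
orientation: [0.001, 0.995, -0.105, 0.003]
ft_force: [0.2, -1.0, -1.7]
finger_gap: 0.07
```

servo_tool(steps=[[-0.4,-1.0,0.1,0,0,-0.9,1],[-0.8,-2.0,0.25,0,0,-1.8,1],[-1.2,-3.0,0.4,0,0,-2.7,1],[-1.6,-4.0,0.55,0,0,-3.6,1],[-2.0,-5.0,0.67,0.03,-0.04,-4.54,1]])

```text
t: 12.48
eef_pos: [0.4361, 0.1034, 0.3428]
orientation: [-0.0, 0.991, 0.135, 0.001]
ft_force: [0.6, 0.0, -3.3]
finger_gap: 0.071
```

servo_tool(steps=[[0.2,-0.3,0.2,0,0,-0.78,1],[0.4,-0.6,0.4,0,0,-1.55,1],[0.6,-0.9,0.6,0,0,-2.3,1],[0.8,-1.2,0.8,0,0,-3.1,1],[1.0,-1.5,1.0,0,0,-3.9,1]])

```text
t: 12.9
eef_pos: [0.4522, 0.1556, 0.314]
orientation: [0.0, 0.942, 0.335, 0.001]
ft_force: [0.7, -0.5, -1.9]
finger_gap: 0.073
```

Run:
```python
from e3 import *
t,r,o=tool()
plan([(tcp(.16,.25),Q3,1),(tcp(.135,.203),Q3,1)])
```

```text
now [0.4522 0.1556 0.314 ] F [ 0.7 -0.5 -1.9] gap 0.073 t 12.9 q [ 0.14  0.06 -0.58  1.82  0.03  1.28  0.23]
[1.6, -0.74, 1.14, 0.02, -0.01, -3.76, 1]
[0.83, 0.0, 1.57, -0.0, 0.0, 0.0, 1]
```

servo_tool(steps=[[0.3,-0.15,0.2,0,0,-0.75,1],[0.65,-0.3,0.45,0,0,-1.5,1],[0.95,-0.45,0.7,0,0,-2.25,1],[1.3,-0.6,0.95,0,0,-3.0,1],[1.6,-0.74,1.14,0.02,0,-3.76,1]])

```text
t: 13.32
eef_pos: [0.4747, 0.2039, 0.2808]
orientation: [-0.0, 0.858, 0.514, 0.0]
ft_force: [-0.2, -0.1, -2.1]
finger_gap: 0.073
```

servo_tool(steps=[[0,0,0,0,0,0,1],[0,0,0,0,0,0,1]])

```text
t: 13.48
eef_pos: [0.4738, 0.2044, 0.2818]
orientation: [-0.0, 0.858, 0.514, 0.0]
ft_force: [-0.1, 0.0, -2.2]
finger_gap: 0.07
```

Run:
```python
from e3 import *
plan([(tcp(.16,.25),Q3,1),(tcp(.135,.203),Q3,1)])
c=cam("scene"); np.savez("scene3",**c); P=cloud(c); t,r,o=tool()
yv=np.cross([0,0,1],-outw); B=np.c_[outw,yv,[0,0,1]]
L=(P-(post-[0,0,.2]))@B   # out, side, height  (post has z=.2)
im=c["img"].astype(int)
ts=(t-(post-[0,0,.2]))@B; print("tcp in stand",ts)
m=(abs(L[...,0]-ts[0])<.02)&(abs(L[...,1]-ts[1])<.05)&(L[...,2]>.08)&(L[...,2]<ts[2]-.012)&(c["z_map"]>0)
l=L[m]; print(m.sum(),l.min(0).round(3),l.max(0).round(3))
for z in np.arange(.09,ts[2]-.012,.02):
    q=l[(l[:,2]>z)&(l[:,2]<z+.02)]; 
    if len(q): print(round(z,3),len(q),np.percentile(q[:,1],[3,50,97]).round(4),np.percentile(q[:,0],[5,50,95]).round(4))
for k in (.02,.04,.06,.08,.095): 
    q=L[(abs(L[...,0]-k)<.01)&(abs(L[...,1])<.02)&(abs(L[...,2]-.203)<.012)&(c["z_map"]>0)]; print("rod",k,len(q),np.median(q,0).round(4) if len(q) else "")
cv2.imwrite("pics/s4.png",cv2.resize(c["img"][100:270,270:450],(800,600*170*800//(180*600)),interpolation=cv2.INTER_CUBIC)[:600,:,::-1])
c=cam("side"); np.savez("side3",**c)
```

```text
now [0.4738 0.2044 0.2818] F [-0.1  0.  -2.2] gap 0.07 t 13.48 q [ 0.08  0.16 -0.64  1.78  0.1   1.23  0.49]
[-0.01, 0.07, 0.06, 0.0, -0.0, 0.03, 1]
[0.83, 0.0, 1.57, -0.0, -0.0, 0.0, 1]
tcp in stand [0.16007706 0.00153643 0.28189489]
318 [ 0.155 -0.032  0.127] [0.164 0.031 0.27 ]
0.11 4 [-0.0266 -0.0087  0.0191] [0.1556 0.1581 0.1624]
0.13 41 [-0.0311 -0.0265  0.0236] [0.1549 0.156  0.1625]
0.15 44 [-0.0293 -0.0254  0.0215] [0.1551 0.1556 0.1621]
0.17 42 [-0.0301 -0.0237  0.0255] [0.1552 0.1559 0.1619]
0.19 47 [-0.0292 -0.0259  0.0258] [0.155  0.1557 0.1625]
0.21 48 [-0.029  -0.0235  0.0255] [0.1551 0.1558 0.1621]
0.23 54 [-0.0284 -0.0204  0.0227] [0.155  0.1564 0.1621]
0.25 38 [-0.0276 -0.0253  0.0156] [0.155  0.1577 0.1627]
rod 0.02 27 [2.000e-02 1.000e-04 2.014e-01]
rod 0.04 26 [4.010e-02 2.000e-04 2.018e-01]
rod 0.06 26 [ 0.06   -0.0015  0.202 ]
rod 0.08 26 [ 0.08   -0.0014  0.2017]
rod 0.095 20 [ 0.0932 -0.0024  0.2034]
```

Numbers agree: the ruler is 55 to 57 mm wide and centred at -2 mm, the rod axis is at 0 to -2 mm, and the hole height is TCP minus 30 mm. I lower to threading height.

servo_tool(steps=[[0,0,0.4,0,0,0,1],[0,0,0.8,0,0,0,1],[0,0,1.2,0,0,0,1],[0,0,1.6,0,0,0,1],[0,0,1.6,0,0,0,1]])

```text
t: 14.0
eef_pos: [0.4724, 0.2021, 0.2303]
orientation: [-0.0, 0.858, 0.513, -0.003]
ft_force: [-0.7, 0.2, -2.6]
finger_gap: 0.07
```

servo_tool(steps=[[0.2,0,0,0,0,0,1],[0.4,0,0,0,0,0,1],[0.6,0,0,0,0,0,1],[0.8,0,0,0,0,0,1],[1.0,0,0,0,0,0,1]])

```text
t: 14.42
eef_pos: [0.4873, 0.2297, 0.2307]
orientation: [-0.0, 0.858, 0.514, -0.002]
ft_force: [-1.2, -0.3, -1.8]
finger_gap: 0.065
```

Run:
```python
from e3 import *
plan([(tcp(.055,.203,.0015),Q3,1)])
c=cam("side"); M=cv2.Rodrigues(c["rvec"].astype(float) if hasattr(c["rvec"],"astype") else np.array(c["rvec"]))[0]
pt=M@(tip)+np.array(c["tvec"]).ravel(); u=int(c["fx"]*pt[0]/pt[2]+c["cx"]);v=int(c["fy"]*pt[1]/pt[2]+c["cy"]); print("tip px",u,v)
s=c["img"][max(0,v-45):v+45,max(0,u-60):u+60]
c=cam("scene"); M=cv2.Rodrigues(np.array(c["rvec"],float))[0]; pt=M@tip+np.array(c["tvec"]).ravel(); u=int(c["fx"]*pt[0]/pt[2]+c["cx"]);v=int(c["fy"]*pt[1]/pt[2]+c["cy"]); print(u,v)
s2=c["img"][v-45:v+45,u-60:u+60]
cv2.imwrite("pics/both.png",np.hstack([cv2.resize(a,(400,300),interpolation=cv2.INTER_CUBIC) for a in (s,s2)])[:,:,::-1])
```

```text
now [0.4873 0.2297 0.2307] F [-1.2 -0.3 -1.8] gap 0.065 t 14.42 q [ 0.02  0.26 -0.64  1.8   0.17  1.14  0.4 ]
[2.54, 0.03, -0.09, -0.02, 0.03, 0.02, 1]
tip px 250 162
363 184
```

View pics/both.png

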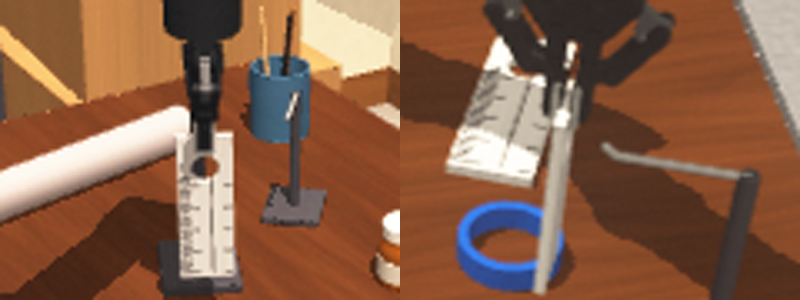

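Left crop (side camera): the marked face points outward and the hole at (205,165) faces the rod, which is hidden behind it. Right crop (scene camera): the ruler stands edge-on just off the turned-up tip at (605,150). I raise 3 mm and thread it on.

servo_tool(steps=[[0,0.03,-0.09,0,0,0,1],[0.25,0.03,-0.09,0,0,0,1],[0.5,0.03,-0.09,0,0,0,1],[0.75,0.03,-0.09,0,0,0,1],[1.0,0.03,-0.09,0,0,0,1]])

```text
t: 14.93
eef_pos: [0.5025, 0.2572, 0.2333]
orientation: [-0.001, 0.858, 0.514, -0.002]
ft_force: [-0.3, -0.4, -2.1]
finger_gap: 0.071
```

Run:
```python
from e3 import *
plan([(tcp(.055,.203,.0015),Q3,1)])
```

```text
now [0.5025 0.2572 0.2333] F [-0.3 -0.4 -2.1] gap 0.071 t 14.93 q [-0.02  0.31 -0.65  1.74  0.2   1.17  0.36]
[1.49, 0.02, 0.01, -0.03, 0.02, 0.03, 1]
```

servo_tool(steps=[[0.3,0.02,0,0,0,0,1],[0.6,0.02,0,0,0,0,1],[0.9,0.02,0,0,0,0,1],[1.2,0.02,0,0,0,0,1],[1.4,0.02,0,0,0,0,1]])

```text
t: 15.35
eef_pos: [0.5232, 0.2954, 0.2331]
orientation: [-0.001, 0.858, 0.514, -0.001]
ft_force: [-1.0, 0.0, -2.7]
finger_gap: 0.068
```

servo_tool(steps=[[0,0,0.07,0,0,0,1],[0,0,0.15,0,0,0,1],[0,0,0.23,0,0,0,1],[0,0,0.3,0,0,0,1],[0,0,0.36,0,0,0,1]])

```text
t: 15.77
eef_pos: [0.5231, 0.2947, 0.2218]
orientation: [-0.001, 0.858, 0.514, -0.002]
ft_force: [0.5, 0.8, -2.3]
finger_gap: 0.068
```

Run:
```python
from e3 import *
plan([(tcp(.055,.1895,.0015),Q3,1)])
```

```text
now [0.5231 0.2947 0.2218] F [ 0.5  0.8 -2.3] gap 0.068 t 15.77 q [-0.09  0.38 -0.64  1.67  0.24  1.17  0.29]
[0.06, 0.0, 0.08, -0.03, 0.02, 0.03, 1]
```

servo_tool(steps=[[0,0,0.03,0,0,0,1],[0,0,0.06,0,0,0,1],[0,0,0.06,0,0,0,1]])

```text
t: 16.02
eef_pos: [0.5231, 0.2943, 0.22]
orientation: [-0.001, 0.858, 0.514, -0.002]
ft_force: [0.4, 0.0, -2.0]
finger_gap: 0.068
```

servo_tool(steps=[[0,0,0.03,0,0,0,1],[0,0,0.05,0,0,0,1],[0,0,0.05,0,0,0,1]])

```text
t: 16.27
eef_pos: [0.5232, 0.2944, 0.2196]
orientation: [-0.001, 0.858, 0.514, -0.002]
ft_force: [-2.6, -0.5, 4.9]
finger_gap: 0.07
```

The ruler rests on the rod: the vertical force went from -2 N to +5 N. I release and lift off.

servo_tool(steps=[[0,0,-0.01,0,0,0,0.92],[0,0,-0.01,0,0,0,0.85],[0,0,-0.01,0,0,0,0.75],[0,0,-0.01,0,0,0,0.65],[0,0,-0.01,0,0,0,0.6]])

```text
t: 16.68
eef_pos: [0.5233, 0.2945, 0.2198]
orientation: [-0.001, 0.858, 0.514, -0.001]
ft_force: [-0.3, -0.4, -0.1]
finger_gap: 0.403
```

servo_tool(steps=[[0,0,-0.1,0,0,0,0.6],[0,0,-0.3,0,0,0,0.6],[0,0,-0.8,0,0,0,0.6],[0,0,-1.6,0,0,0,0.6],[0,0,-2.6,0,0,0,0.6]])

```text
t: 17.1
eef_pos: [0.5227, 0.2939, 0.2975]
orientation: [-0.001, 0.858, 0.514, -0.003]
ft_force: [0.4, -0.1, 1.1]
finger_gap: 0.398
```

servo_tool(steps=[[0,0,-1,0,0,0,0.6],[0,0,-2,0,0,0,0.6],[0,0,-2.5,0,0,0,0.6],[0,0,-2.5,0,0,0,0.6],[0,0,-2.5,0,0,0,0.6]])

```text
t: 17.52
eef_pos: [0.5234, 0.2944, 0.3736]
orientation: [-0.001, 0.858, 0.514, -0.002]
ft_force: [1.6, -0.4, -0.5]
finger_gap: 0.4
```

```bash
cat > chk.py <<'E'
from e3 import *
import sys
c=cam("scene"); P=cloud(c); t,r,o=tool(); print(t,o["ft_force"].round(1),o["finger_gap"],o["t"])
yv=np.cross([0,0,1],-outw); L=(P-(post-[0,0,.2]))@np.c_[outw,yv,[0,0,1]]
m=(abs(L[...,0]-.056)<.03)&(abs(L[...,1])<.06)&(L[...,2]>.04)&(L[...,2]<.24)&(c["z_map"]>0)
m&=~((abs(L[...,2]-.2)<.012)&(abs(L[...,1])<.008)); l=L[m]; print(m.sum())
for z in np.arange(.06,.235,.025):
    q=l[(l[:,2]>z)&(l[:,2]<z+.025)]
    if len(q)>3: print(round(z,3),len(q),"side",np.percentile(q[:,1],[3,50,97]).round(4),"out",np.percentile(q[:,0],[5,50,95]).round(4))
print("z range",np.percentile(l[:,2],[0.5,99.5]))
s2=c["img"][125:275,310:450]
d=cam("side"); s=d["img"][115:235,200:312]
if len(sys.argv)>1: cv2.imwrite(sys.argv[1],np.hstack([cv2.resize(a,(400,428),interpolation=cv2.INTER_CUBIC) for a in (s,s2)])[:,:,::-1])
E
python3 chk.py pics/fin.png
```

```text
[0.52294187 0.29386089 0.37207212] [ 0.2  0.2 -0.7] 0.3990507485156101 17.5667
273
0.06 27 side [-0.0283 -0.0251  0.0275] out [0.0519 0.0542 0.0594]
0.085 33 side [-0.0279 -0.0252  0.018 ] out [0.052  0.0549 0.0595]
0.11 33 side [-0.0293 -0.0257  0.0182] out [0.0521 0.055  0.0597]
0.135 36 side [-0.0289 -0.0258  0.0206] out [0.0521 0.0553 0.0599]
0.16 34 side [-0.0292 -0.0261  0.0118] out [0.0522 0.0552 0.0597]
0.185 35 side [-0.0284 -0.0271  0.0209] out [0.0522 0.0556 0.0599]
0.21 75 side [-0.0301 -0.0104  0.0262] out [0.0524 0.0562 0.06  ]
z range [0.06409348 0.22712752]
```

View pics/fin.png

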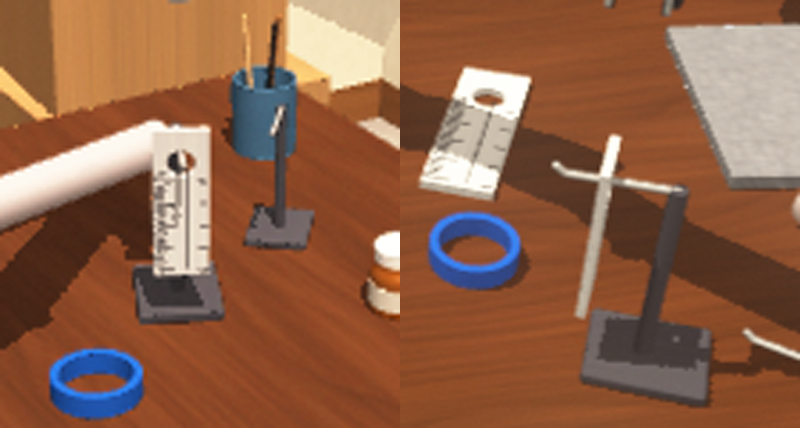

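The ruler hangs plumb on the rod, marks outward, from z 0.065 to 0.226 at 56 mm out from the post, and the gripper is clear. I let it settle for about a second, check again that it is still, and hand in.

servo_tool(steps=[[0,0,0,0,0,0,0.6],[0,0,0,0,0,0,0.6],[0,0,0,0,0,0,0.6],[0,0,0,0,0,0,0.6],[0,0,0,0,0,0,0.6]])

```text
t: 18.03
eef_pos: [0.5227, 0.2935, 0.3709]
orientation: [-0.001, 0.858, 0.514, -0.005]
ft_force: [-0.0, 0.6, 1.0]
finger_gap: 0.4
```

servo_tool(steps=[[0,0,0,0,0,0,0.6],[0,0,0,0,0,0,0.6],[0,0,0,0,0,0,0.6],[0,0,0,0,0,0,0.6],[0,0,0,0,0,0,0.6]])

```text
t: 18.45
eef_pos: [0.5227, 0.2935, 0.371]
orientation: [-0.001, 0.858, 0.514, -0.005]
ft_force: [0.5, 1.0, 0.3]
finger_gap: 0.401
```

```bash
python3 chk.py; python3 -c "
from h import *
a=np.load('scene.npz')['img'].astype(int);b=cam('scene')['img'].astype(int);d=abs(a-b).max(-1)>60
for n,(u0,v0,u1,v1) in dict(batten=(272,312,350,330),tape=(318,200,354,226),can=(236,285,270,356),jar=(353,290,385,330),dish=(112,212,150,246),marker=(132,342,190,375)).items(): print(n,d[v0:v1,u0:u1].mean().round(3))
env.job_done()"
```

```text
[0.5226657  0.29350925 0.3709428 ] [-0.1  0.2  0.7] 0.4014159837782335 18.5
273
0.06 26 side [-0.0275 -0.0253  0.026 ] out [0.0519 0.054  0.0595]
0.085 32 side [-0.0281 -0.0252  0.0212] out [0.052  0.0547 0.0594]
0.11 33 side [-0.0287 -0.0256  0.0114] out [0.0521 0.0552 0.0596]
0.135 37 side [-0.0287 -0.0261  0.0208] out [0.0521 0.0553 0.0597]
0.16 35 side [-0.029  -0.0262  0.0135] out [0.0523 0.0554 0.0596]
0.185 36 side [-0.0289 -0.0259  0.0243] out [0.0523 0.0555 0.06  ]
0.21 74 side [-0.029  -0.009   0.0255] out [0.0525 0.0563 0.06  ]
z range [0.06521114 0.22757216]
batten 0.0
tape 0.0
can 0.0
jar 0.0
dish 0.094
marker 0.0
the job is handed in; nothing more can be done
```

I set the smaller ruler on the easel and let go of it there. I then took it again by its top edge and hung it by its hole on the rod of the larger hook stand. I handed the job in at 18.5 s; no verdict was reported.

- **On the easel:** the camera showed the ruler leaning within about 1.5° of the mast's slope, hole end up. The wrist force was back near zero after release, and the gripper had backed off. I did not measure the contact between ruler and easel after letting go.
- **On the rod:** the ruler hangs plumb with its marks outward, about 56 mm out from the post and about 2 mm to one side. It spans about 0.065 to 0.227 m in height, which puts the hole centre near 0.19 m. Two readings about 0.9 s apart agree to within 2 mm at the ruler's edges (its swing edge-on to 0.3 mm), so it is still. The gripper is well above it, touching nothing.
- **Bystanders:** comparing first and last pictures, the batten, tape, can, jar and marker show no change. The dish area differs in 9% of its pixels. I took this for a shadow or for overlap with the arm or easel, and I did not look closer. I saw no contact force near the dish.

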